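# Find the packed cartridge by its weight and present it to the reader

### The arm

A 6-joint arm with a two-finger parallel gripper is mounted at the origin on the work surface. World frame = base frame: x ahead of the robot, y to its left, z up, the work surface at z = 0. Lengths are in m, angles in rad, forces in N, time in s.
With the tool pointing down it reaches from about 0.25 to 0.775 m from the base axis. Payload 8.9 kg.
Tool frame: the origin (TCP) lies midway between the tips of the shut fingers; the grasp point (between the pads) lies 19 mm behind it; z points along the fingers, y is the line along which they close (so a half turn about z gives the same grasp; the last joint's range is limited). The gripper opens to 85 mm and grips with 20 to 120 N. Pads are 22 mm wide; open, the fingers measure 114 mm over their backs; the gripper's body (76 mm by 85 mm) begins 54 mm behind the grasp point. The pads swing forward as they close: fully open they stand 13 mm farther back than shut.
Start: joints at [1.086, 0.291, -0.153, 1.127, 0, 1.431], TCP at [0.178, 0.494, 0.231] pointing down, gripper open.
Joint ranges: [-2.52, 2.52], [-0.91, 1.74], [-1.3, 1.37], [-1.96, 2.02], [-1.52, 1.47], [-3.14, 3.14]. Speed limits (rad/s): [2.22, 2.22, 2.79, 3.14, 3.14, 3.14].

### API

Orientations are given as a rotation vector (axis times angle).
In Python, from plant import ctrl gives the robot as it stands.
- The arm moves only by the tool move_arm, never from a script. Its arguments are lists of equal length, an entry for each row: "xyz": the shift along the tool's x, y, z in m, a list of three; "yaw": the turn about the tool's z in rad; "claw": the opening, from 0 (shut) to 1 (fully open). In form: {"xyz": [[x, y, z], ...], "yaw": [yaw, ...], "claw": [claw, ...]}. A call has 1 to 10 rows; each row is the pose to reach, as a shift and turn from the pose commanded when the call began, along the tool's axes at that moment; what a row does not reach only later rows make up. A row lasts 1/10 s, in which the tool goes at most 50 mm and 8.59 degrees, less where a joint would pass 70% of its speed; a pose out of reach is approached as far as the arm can. A call with a gripper value outside its range is refused whole. The fingers move at their own pace and stop on an object; "squeeze" is the grip in N (left out, the last holds). Time passes only in rows, so rows that repeat a pose let the fingers close. It gives the time, the measured TCP pose, the force, the opening and the grip force at its end, in the units of the state.
- ctrl.sense(): the state, without advancing time (a new reading comes with each control period).
- ctrl.capture(name): name is "scene" or "top" or "wrist"; returns a dict with "img" (400x640x3 uint8, red, green, blue), "fx", "fy", "cx", "cy" (pixels), "T" (4x4, takes a point from camera to world coordinates); the wrist camera has in their place "mount" (4x4, takes a point from camera to tool coordinates, whose origin is the TCP and whose axes are the flange's). Camera axes: x right, y down, z forward; pixel columns grow to the right and rows downward; lengths in m; the calibration is good to about 2 mm. A picture is of the moment at which its call begins: read the wrist's pose just before it. There is no depth.
- ctrl.close_job(): hands the job in; it is judged then, once.
The state is a dict: "time": time; "joint_positions": joint angles; "dq": joint speeds; "joint_torque": joint torques, N m; "tool_pos": TCP position; "eef_rot": TCP orientation; "ft_force": force on the tool from outside, world axes, zero at the start; "ft_torque": the same for the moment, N m; "opening": finger opening in m; "grip_force": force on a finger pad.
Only numpy, scipy, OpenCV 4.12 (cv2) and the standard library are available. Lean on these libraries where they do the work, as an engineer would, in place of code of your own. Each camera call takes 0.05 s, during which the arm holds its last target. There are 200 camera calls.

### The job

Take the clear dust cover off the cartridge rack and set it down upright, lengthwise on the rubber mat. Then weigh the two look-alike steel cartridges in the hand: lift the left one (as the robot sees it) clear of the rack and put it back upright in its nest, then lift the right one clear. Hold the heavier of the two upright and still, centred over the reader's round glass with its foot about 50 mm above it, and finish while holding it there; the lighter one stands back in its own nest, the cover stays on the mat, and nothing else is disturbed.

Things in the scene. Friction and masses are not known exactly. Their poses are not given: they have to be found in the camera images.
- rack: fixed rack: an aluminium base plate 100 x 184 x 6 mm with a white plastic block 56 x 140 x 24 mm on its middle (block top 30 mm above the bench), with two round nests in the block, 80 mm apart. Origin at the centre of its underside on the bench; y along its length, to the left as the robot sees it (turned by up to 0.35 rad); z up.
- nest_left (a point): centre of the floor of the left (rack +y) nest, 6 mm above the bench; the nest is a round hole 37 mm in diameter, 24 mm deep, its rim chamfered 2 mm.
- nest_right (a point): centre of the floor of the right (rack -y) nest; same sizes as the left one.
- cartridge_left_mid (a point): centre (half-way up) of the left one of two look-alike steel cartridges: closed upright cylinders 32 mm in diameter, 84 mm tall, z along the axis. One weighs 0.15 to 0.25 kg, the other 0.39 to 0.5 kg; either may be the heavier, nothing shows it. The sealed contents have 1 mm of play. It stands in the left nest of the rack, lower 24 mm in the nest, under the cover.
- cartridge_right_mid (a point): centre (half-way up) of the right one of two look-alike steel cartridges: closed upright cylinders 32 mm in diameter, 84 mm tall, z along the axis. One weighs 0.15 to 0.25 kg, the other 0.39 to 0.5 kg; either may be the heavier, nothing shows it. The sealed contents have 1 mm of play. It stands in the right nest of the rack, lower 24 mm in the nest, under the cover.
- cover_handle (a point): centre of the black bar handle, 16 (x) x 60 (y) x 34 mm high, on top of the loose clear dust cover (about 0.22 kg): a box open below, 78 (x) x 164 (y) x 98 mm high, walls 4 mm. The point is 17 mm above the cover's top, 115 mm above its lower rim. It stands on the rack's base plate over the cartridges, 10 mm clear of their tops: lift straight up by 90 mm or more. Axes as the rack's.
- mat_top (a point): centre of the top of a flat grey rubber mat fixed on the bench, 110 (x) x 200 (y) x 3 mm, free of other things; y along its length.
- reader_glass (a point): centre of the round glass (44 mm across) in the flat top of the fixed grey code reader, a box 76 x 76 x 36 mm; 36 mm above the bench; z up.
- vial_1: loose small amber vial with white cap, 22 mm in diameter, 47 mm tall, standing near the rack; origin at the centre of its foot. Leave alone.
- vial_2: another such vial, standing near the mat. Leave alone.
- bottle_1: loose glass bottle with blue cap, 70 mm in diameter, 140 mm tall, origin at the centre of its foot. Leave alone.
- bottle_2: another such bottle. Leave alone.
- spanner: loose steel spanner 150 mm long lying on the bench at the right. Leave alone.
There are look-alikes about, which are no part of the job. There is more than one size of the part that bears cover_handle; the job needs the middle-sized.

How it is judged:
By the outcome, as a careful person would: the job done as asked, in the order asked, and still so for the second after the job is handed in, while the arm keeps its last pose, push and grip.
It also fails if it takes over 72 s, if anything falls off the work surface, if the arm or the gripper's body presses on something with over 40 N, if the wrist force passes 120 N, or if a joint passes its speed limit or range.

## Working session

There is one attempt and no reset: what is moved stays moved. The work goes in short steps, Python scripts to look and compute and a tool call to move; the robot and the scene stay as the last step left them, time stands still between calls to the robot, and variables do not carry over. Pictures are saved under pics/ and viewed, at most 10 in all, crops included, and the job is handed in when it is done.

Besides the shell and the picture viewer there is one more tool, called as name(argument=value, ...) on one line, values as JSON. move_arm: Moves the arm, as the interface text tells. Its arguments: {"type":"object","properties":{"xyz":{"type":"array"},"yaw":{"type":"array"},"claw":{"type":"array"},"squeeze":{"type":"number"}},"required":["xyz","yaw","claw"]}

```bash
mkdir -p pics; ls
cat > h.py <<'E'
import numpy as np,cv2
from plant import ctrl
from scipy.spatial.transform import Rotation as R
def cap(n):
    s=ctrl.sense(); c=ctrl.capture(n)
    if n=="wrist":
        T=np.eye(4);T[:3,:3]=R.from_rotvec(s["eef_rot"]).as_matrix();T[:3,3]=s["tool_pos"];c["T"]=T@c["mount"]
    return c
def ray(c,u,v):
    d=c["T"][:3,:3]@np.array([(u-c["cx"])/c["fx"],(v-c["cy"])/c["fy"],1]);return c["T"][:3,3],d
def onz(c,u,v,z):
    o,d=ray(c,u,v);return o+d*(z-o[2])/d[2]
def proj(c,p):
    q=np.linalg.inv(c["T"])@np.append(p,1);return np.array([c["fx"]*q[0]/q[2]+c["cx"],c["fy"]*q[1]/q[2]+c["cy"]])
def save(n,im): cv2.imwrite("pics/"+n+".png",im[...,::-1])
def totool(p,yawdir=None):
    s=ctrl.sense();M=R.from_rotvec(s["eef_rot"]).as_matrix();return M.T@(np.array(p)-s["tool_pos"])
E
python3 - <<'E'
from h import *
import pickle
s=ctrl.sense()
print({k:np.round(v,3) for k,v in s.items()})
print(R.from_rotvec(s["eef_rot"]).as_matrix().round(3))
d={}
for n in("scene","top","wrist"):
    c=cap(n);d[n]=c;print(n,c["fx"],c["cx"],c["cy"],c["T"].round(3).tolist())
    if n!="wrist":save(n+"0",c["img"])
print(d["wrist"]["mount"].round(3).tolist())
pickle.dump(d,open("d0.pkl","wb"))
E
```

```text
pics
{'time': np.float64(0.0), 'joint_positions': array([ 1.086,  0.291, -0.154,  1.127, -0.   ,  1.431]), 'dq': array([ 0.   ,  0.   ,  0.001, -0.001, -0.001, -0.001]), 'joint_torque': array([ 3.0000e-03, -5.3713e+01,  3.3138e+01,  1.6000e-02,  0.0000e+00,
        0.0000e+00]), 'tool_pos': array([0.178, 0.494, 0.231]), 'eef_rot': array([-5.400e-01, -3.094e+00,  2.000e-03]), 'ft_force': array([ 0.107, -0.196, -0.479]), 'ft_torque': array([0.071, 0.015, 0.001]), 'grip_force': np.float64(0.0), 'opening': np.float64(0.085)}
[[-0.941  0.339 -0.001]
 [ 0.339  0.941 -0.001]
 [ 0.    -0.001 -1.   ]]
scene 514.2419833496808 324.98135930653336 199.10932171164401 [[0.322, 0.548, -0.772, 1.383], [0.947, -0.168, 0.275, -0.368], [0.021, -0.819, -0.573, 0.776], [0.0, 0.0, 0.0, 1.0]]
top 377.7647824880015 320.3858564867378 197.96483369062435 [[-0.021, -0.987, 0.159, 0.309], [-1.0, 0.022, 0.006, -0.066], [-0.009, -0.159, -0.987, 1.182], [0.0, 0.0, 0.0, 1.0]]
wrist 330.50075258253844 327.8171760649487 194.85698488365804 [[0.338, 0.899, 0.278, 0.107], [0.941, -0.322, -0.102, 0.519], [-0.002, 0.296, -0.955, 0.373], [0.0, 0.0, 0.0, 1.0]]
[[0.001, -0.955, -0.296, 0.075], [1.0, 0.001, -0.0, -0.0], [0.001, -0.296, 0.955, -0.142], [0.0, 0.0, 0.0, 1.0]]
```

View pics/scene0.png

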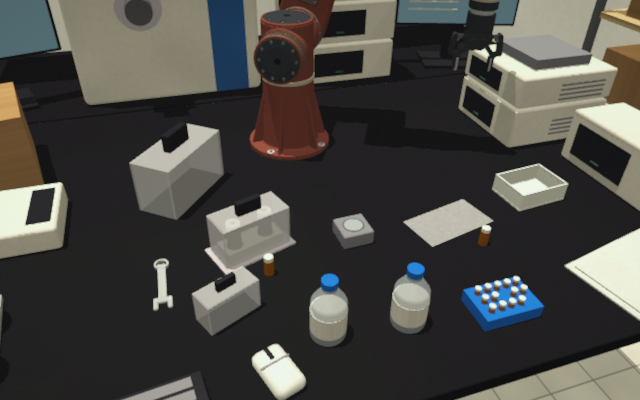

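View pics/top0.png

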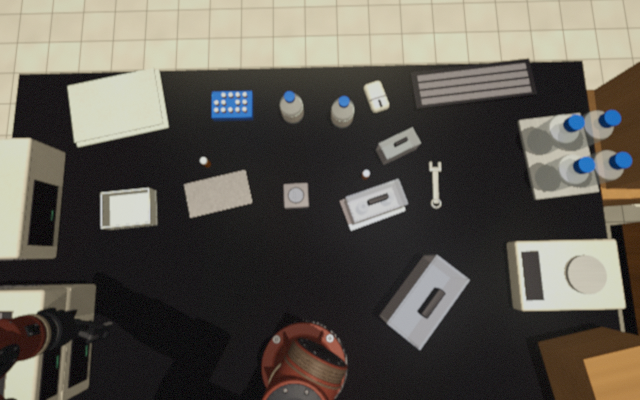

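Three look-alike covers in the top view: large at (430,303), middle at (377,200) and small at (400,142). The middle one stands on the rack's plate with two cartridges inside, so it is the one I want. The mat is at (218,193), the reader at (296,195), and the vials at (204,160) and (366,173).

Run:
```python
from h import *
import pickle
d=pickle.load(open("d0.pkl","rb"));c=d["top"];im=c["img"];g=cv2.cvtColor(im,cv2.COLOR_RGB2GRAY)
def comp(mask,box):
    x0,y0,x1,y1=box;m=np.zeros_like(mask);m[y0:y1,x0:x1]=mask[y0:y1,x0:x1]
    n,l,st,ce=cv2.connectedComponentsWithStats(m.astype(np.uint8));i=1+np.argmax(st[1:,4])
    ct=cv2.findContours((l==i).astype(np.uint8),cv2.RETR_EXTERNAL,cv2.CHAIN_APPROX_NONE)[0][0]
    return st[i,4],ce[i],cv2.boxPoints(cv2.minAreaRect(ct))
def rect(name,m,box,z):
    a,ce,b=comp(m,box);w=np.array([onz(c,*p,z) for p in b]);e=[w[1]-w[0],w[2]-w[1]];L=[np.linalg.norm(x) for x in e];v=e[int(np.argmax(L))]
    print(name,a,ce.round(1),"ctr",w.mean(0).round(4),"L",np.round(L,4),"long axis yaw from +y",(((np.arctan2(v[1],v[0])-np.pi/2+np.pi/2)%np.pi)-np.pi/2).round(3))
rect("mat",g>70,(178,165,258,222),.003)
rect("reader",g>70,(278,176,315,215),.036)
rect("handle",g<80,(362,190,392,210),.138)
rect("bigH",g<80,(410,285,450,320),.17)
print("vials",onz(c,204,160,.047).round(3),onz(c,366,173,.047).round(3))
print("bottles",onz(c,289,97,.14).round(3),onz(c,344,102,.14).round(3), "smallcover",onz(c,400,142,.09).round(3))
a=cv2.resize(im[150:250,250:450],None,fx=4,fy=4,interpolation=2)[:, :800]
save("crop1",np.vstack([a[:300,:],cv2.resize(d["scene"]["img"][180:255,180:380],(800,300),interpolation=2)]))
s=ctrl.sense()
```

```text
mat 2332 [217.6 193.3] ctr [0.5209 0.2683 0.003 ] L [0.2101 0.1175] long axis yaw from +y 0.218
reader 650 [295.6 195. ] ctr [0.5042 0.0178 0.036 ] L [0.0775 0.0812] long axis yaw from +y 1.555
handle 8 [381.9 199.1] ctr [ 0.4698 -0.2313  0.138 ] L [0.0177 0.0025] long axis yaw from +y 0.442
bigH 207 [428.7 302.6] ctr [ 0.192  -0.3398  0.17  ] L [0.0801 0.029 ] long axis yaw from +y 0.889
vials [0.619 0.3   0.047] [ 0.566 -0.2    0.047]
bottles [0.777 0.026 0.14 ] [ 0.758 -0.134  0.14 ] smallcover [ 0.649 -0.301  0.09 ]
```

View pics/crop1.png

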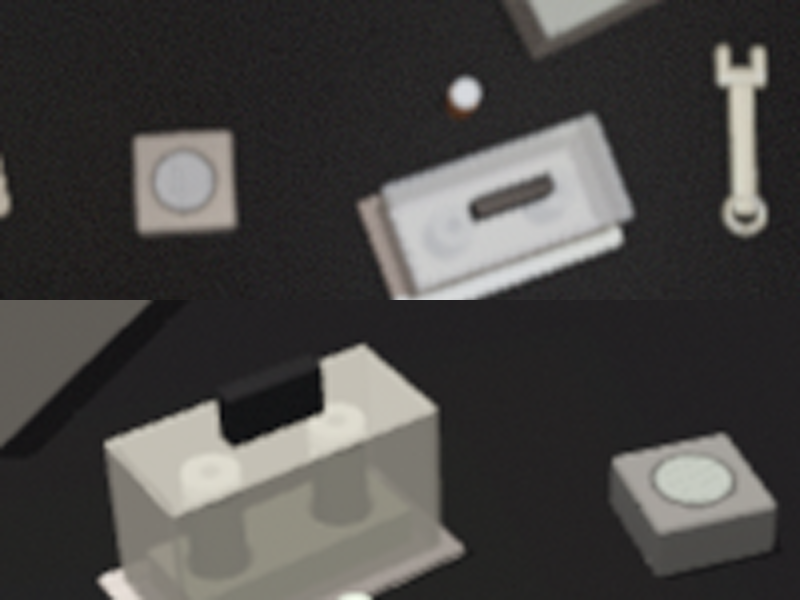

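The crop confirms it: the cover with two cartridges on the rack plate, with its handle at top-view pixel (378,199) and a rack yaw of about 0.26.

move_arm(xyz=[[-0.03,-0.03,-0.01],[-0.06,-0.065,-0.02],[-0.09,-0.1,-0.03],[-0.12,-0.135,-0.04],[-0.15,-0.17,-0.05],[-0.18,-0.2,-0.06],[-0.21,-0.235,-0.06],[-0.24,-0.27,-0.06],[-0.26,-0.29,-0.06],[-0.26,-0.29,-0.06]], yaw=[0,0.05,0.1,0.15,0.2,0.25,0.3,0.35,0.4,0.4], claw=[1,1,1,1,1,1,1,1,1,1])

```text
time: 1.15
tool_pos: [0.3253, 0.1305, 0.2913]
eef_rot: [1.153, 2.922, -0.001]
ft_force: [0.1, 0.8, 0.2]
opening: 0.0851
grip_force: 0.0
```

```bash
cat >> h.py <<'E'
def tgt(p,ang):  # ang: wanted world angle of tool y (mod pi)
    s=ctrl.sense();M=R.from_rotvec(s["eef_rot"]).as_matrix();a=np.arctan2(M[1,1],M[0,1])
    print("t",round(float(s["time"]),2),"tcp",s["tool_pos"].round(4),"F",s["ft_force"].round(2),"q",s["joint_positions"].round(2),"open",round(float(s["opening"]),4),"grip",round(float(s["grip_force"]),1),"tilt",M[:,2].round(4))
    print("shift tool",totool(p).round(4),"yaw",round(float(-((ang-a+np.pi/2)%np.pi-np.pi/2)),4))
E
python3 - <<'E'
from h import *
tgt([.469,-.222,.29],.26)
E
```

```text
t 1.15 tcp [0.3253 0.1305 0.2913] F [0.08 0.8  0.21] q [ 0.17 -0.08 -0.42  1.23 -0.    0.92] open 0.0851 grip 0.0 tilt [ 4.e-04 -6.e-04 -1.e+00]
shift tool [-0.3457 -0.1593  0.0016] yaw 0.5589
```

move_arm(xyz=[[-0.04,-0.02,0],[-0.08,-0.04,0],[-0.12,-0.06,0],[-0.16,-0.075,0],[-0.2,-0.09,0],[-0.24,-0.11,0],[-0.28,-0.13,0],[-0.32,-0.147,0],[-0.345,-0.159,0],[-0.345,-0.159,0]], yaw=[0.06,0.12,0.18,0.24,0.3,0.36,0.42,0.48,0.56,0.56], claw=[1,1,1,1,1,1,1,1,1,1])

```text
time: 2.15
tool_pos: [0.4708, -0.2201, 0.2902]
eef_rot: [-1.913, -2.491, 0.001]
ft_force: [0.3, 0.2, 0.6]
opening: 0.0855
grip_force: 0.0
```

Run:
```python
from h import *
tgt([.469,-.222,.29],.26)
c=cap("wrist");save("w1",c["img"])
import pickle;pickle.dump(c,open("w1.pkl","wb"))
print(proj(c,[.469,-.222,.138]))
```

```text
t 2.15 tcp [ 0.4708 -0.2201  0.2902] F [0.28 0.25 0.61] q [-0.58  0.26 -0.05  1.27 -0.    0.73] open 0.0855 grip 0.0 tilt [-7.e-04  1.e-04 -1.e+00]
shift tool [-0.0014 -0.0023  0.0002] yaw 0.0011
[325.32946585 179.63394848]
```

View pics/w1.png

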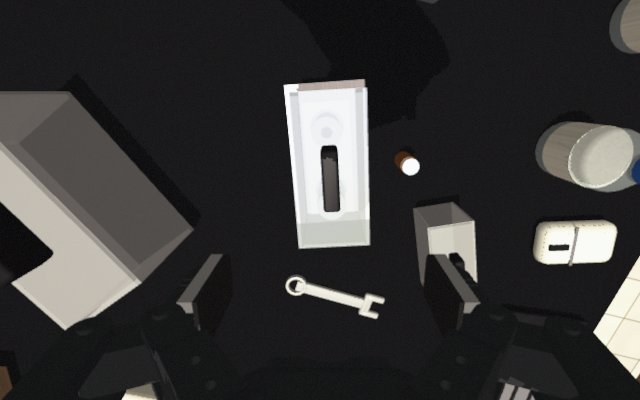

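The wrist view shows the handle at (331,180), nearly aligned with the fingers. The fingertips at (205,290) and (450,290) straddle it once shifted.

Run:
```python
from h import *
import pickle
c=pickle.load(open("w1.pkl","rb"));g=cv2.cvtColor(c["img"],cv2.COLOR_RGB2GRAY)
m=np.zeros_like(g);m[130:225,305:360]=(g[130:225,305:360]<110)
ys=np.arange(160,206,5);L=[];Rr=[]
for y in ys:
    x=np.where(m[y])[0];L.append(x.min());Rr.append(x.max()+1)
print(list(zip(ys,L,Rr)))
yy=np.where(m.any(1))[0];print(yy.min(),yy.max())
pl=np.polyfit(ys,L,1);pr=np.polyfit(ys,Rr,1)
mid=lambda y:(np.polyval(pl,y)+np.polyval(pr,y))/2
for z in(.138,):
    a=onz(c,mid(160),160,z);b=onz(c,mid(205),205,z);e=onz(c,mid(yy.max()+1),yy.max()+1,z)
    v=a-b;print(a,b,"near end",e,"yaw",np.arctan2(-v[0],v[1]),"w",np.linalg.norm(onz(c,L[5],ys[5],z)-onz(c,Rr[5],ys[5],z)))
    u=v/np.linalg.norm(v);ctr=e+u*.03;print("centre",ctr)
yaw=np.arctan2(-v[0],v[1]);tgt([*ctr[:2],.138-.017+.006-.019],yaw)
```

```text
[(np.int64(160), np.int64(321), np.int64(338)), (np.int64(165), np.int64(322), np.int64(338)), (np.int64(170), np.int64(322), np.int64(338)), (np.int64(175), np.int64(322), np.int64(339)), (np.int64(180), np.int64(322), np.int64(339)), (np.int64(185), np.int64(323), np.int64(339)), (np.int64(190), np.int64(323), np.int64(339)), (np.int64(195), np.int64(323), np.int64(339)), (np.int64(200), np.int64(324), np.int64(340)), (np.int64(205), np.int64(324), np.int64(340))]
145 211
[ 0.46798409 -0.20331745  0.138     ] [ 0.48134895 -0.244214    0.138     ] near end [ 0.48353143 -0.25089241  0.138     ] yaw 0.3158560310186934 w 0.014782785857181919
centre [ 0.47421252 -0.22237649  0.138     ]
t 2.2 tcp [ 0.4701 -0.2183  0.2904] F [0.04 0.26 0.64] q [-0.58  0.25 -0.05  1.27  0.    0.73] open 0.0852 grip 0.0 tilt [-0.0012  0.001  -1.    ]
shift tool [-0.0053  0.0031  0.1824] yaw -0.0515
```

move_arm(xyz=[[-0.005,0.003,0.04],[-0.005,0.003,0.08],[-0.005,0.003,0.12],[-0.005,0.003,0.15],[-0.005,0.003,0.17],[-0.005,0.003,0.18],[-0.005,0.003,0.18],[-0.005,0.003,0.18]], yaw=[-0.05,-0.05,-0.05,-0.05,-0.05,-0.05,-0.05,-0.05], claw=[1,1,1,1,1,1,1,1])

```text
time: 3.0
tool_pos: [0.4745, -0.2216, 0.1123]
eef_rot: [1.843, 2.543, 0.0]
ft_force: [0.7, -0.4, 0.5]
opening: 0.0857
grip_force: 0.0
```

move_arm(xyz=[[0,0,0],[0,0,0],[0,0,0],[0,0,0],[0,0,0],[0,0,0],[0,0,0],[0,0,0]], yaw=[0,0,0,0,0,0,0,0], claw=[0.5,0.3,0,0,0,0,0,0], squeeze=40)

```text
time: 3.8
tool_pos: [0.4739, -0.2221, 0.1115]
eef_rot: [1.846, 2.542, -0.0]
ft_force: [-2.2, -1.1, 4.8]
opening: 0.0153
grip_force: 40.9
```

move_arm(xyz=[[0,0,-0.005],[0,0,-0.015],[0,0,-0.03],[0,0,-0.05],[0,0,-0.07],[0,0,-0.09],[0,0,-0.11],[0,0,-0.12],[0,0,-0.125],[0,0,-0.125]], yaw=[0,0,0,0,0,0,0,0,0,0], claw=[0,0,0,0,0,0,0,0,0,0])

```text
time: 4.8
tool_pos: [0.4741, -0.222, 0.2365]
eef_rot: [1.845, 2.542, 0.0]
ft_force: [0.2, -0.3, -2.8]
opening: 0.0152
grip_force: 40.0
```

Run:
```python
from h import *
# mat centre/yaw refined from top image
tgt([.521,.268,.29],.218)
c=cap("wrist");t=cap("top");save("w2",np.vstack([cv2.resize(c["img"],(480,300)),cv2.resize(t["img"][100:300,150:470],(480,300))]))
```

```text
t 4.8 tcp [ 0.4741 -0.222   0.2365] F [ 0.21 -0.29 -2.77] q [-0.58  0.28 -0.15  1.14  0.    0.68] open 0.0152 grip 40.0 tilt [ 4.e-04 -1.e-04 -1.e+00]
shift tool [ 0.4513  0.1964 -0.0536] yaw 0.097
```

View pics/w2.png

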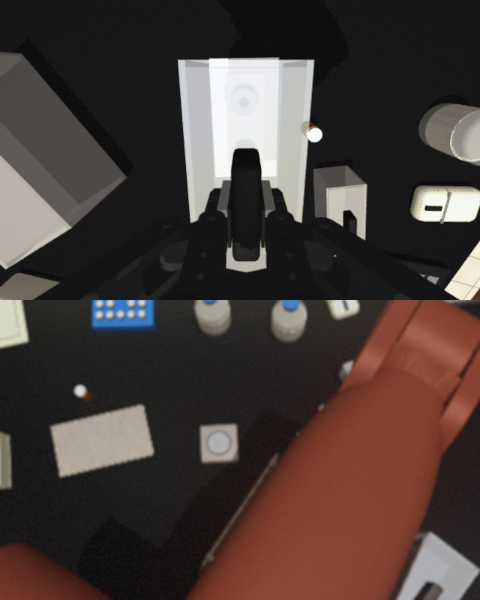

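The cover is lifted clear with the cartridges still standing in the rack. Next I carry it to the mat.

move_arm(xyz=[[0.01,0.004,0],[0.03,0.013,0],[0.06,0.026,0],[0.09,0.039,0],[0.12,0.052,0],[0.15,0.065,0],[0.18,0.078,0],[0.21,0.091,0],[0.24,0.104,0],[0.27,0.117,0]], yaw=[0,0.01,0.02,0.03,0.04,0.05,0.06,0.07,0.08,0.09], claw=[0,0,0,0,0,0,0,0,0,0])

```text
time: 5.9
tool_pos: [0.5008, 0.073, 0.2357]
eef_rot: [-1.958, -2.456, 0.001]
ft_force: [0.0, -0.8, -2.0]
opening: 0.0152
grip_force: 40.0
```

Run:
```python
from h import *
tgt([.521,.268,.1085],.218)
```

```text
t 5.9 tcp [0.5008 0.073  0.2357] F [ 0.04 -0.81 -2.01] q [ 0.    0.25 -0.19  1.13  0.    1.35] open 0.0152 grip 40.0 tilt [-1.1e-03  2.0e-04 -1.0e+00]
shift tool [0.1855 0.0633 0.1273] yaw 0.0068
```

move_arm(xyz=[[0.03,0.01,0],[0.06,0.02,0],[0.09,0.03,0],[0.12,0.04,0],[0.15,0.05,0],[0.17,0.058,0.005],[0.182,0.062,0.02],[0.185,0.063,0.04],[0.185,0.063,0.06],[0.185,0.063,0.08]], yaw=[0,0,0,0,0.005,0.005,0.005,0.005,0.005,0.005], claw=[0,0,0,0,0,0,0,0,0,0])

```text
time: 6.9
tool_pos: [0.5205, 0.2652, 0.1541]
eef_rot: [-1.963, -2.451, 0.003]
ft_force: [-0.3, -0.1, -3.6]
opening: 0.015
grip_force: 39.9
```

Run:
```python
from h import *
tgt([.521,.268,.1085],.218)
c=cap("wrist");t=cap("scene");save("w3",np.vstack([cv2.resize(c["img"],(480,300)),cv2.resize(t["img"][100:260,364:620],(480,300))]))
```

```text
t 6.9 tcp [0.5205 0.2652 0.1541] F [-0.31 -0.14 -3.55] q [ 0.35  0.45 -0.12  1.   -0.    1.7 ] open 0.015 grip 39.9 tilt [-1.9e-03 -8.0e-04 -1.0e+00]
shift tool [0.0026 0.0012 0.0456] yaw 0.0022
```

View pics/w3.png

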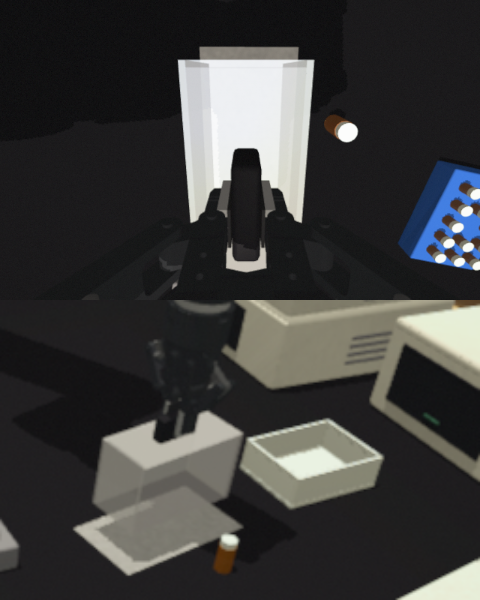

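The cover hangs aligned over the mat, with the vial clear of it. I lower it now.

move_arm(xyz=[[0.001,0.001,0.015],[0.001,0.001,0.028],[0.001,0.001,0.036],[0.001,0.001,0.04],[0.001,0.001,0.043],[0.001,0.001,0.045],[0.001,0.001,0.046],[0.001,0.001,0.047],[0.001,0.001,0.047]], yaw=[0,0,0,0,0,0,0,0,0], claw=[0,0,0,0,0,0,0,0,0])

```text
time: 7.9
tool_pos: [0.5225, 0.2666, 0.1094]
eef_rot: [1.964, 2.452, 0.0]
ft_force: [-0.3, -0.7, -2.9]
opening: 0.0152
grip_force: 39.9
```

move_arm(xyz=[[0,0,0.001],[0,0,0.002],[0,0,0.002],[0,0,0.002]], yaw=[0,0,0,0], claw=[0,0,0,0])

```text
time: 8.3
tool_pos: [0.5226, 0.2667, 0.1085]
eef_rot: [1.964, 2.452, 0.001]
ft_force: [-3.8, -0.7, 9.4]
opening: 0.0155
grip_force: 41.6
```

move_arm(xyz=[[0,0,-0.001],[0,0,-0.001],[0,0,-0.001],[0,0,-0.001],[0,0,-0.01],[0,0,-0.04],[0,0,-0.08],[0,0,-0.12],[0,0,-0.16],[0,0,-0.18]], yaw=[0,0,0,0,0,0,0,0,0,0], claw=[0.2,0.4,0.6,0.8,1,1,1,1,1,1])

```text
time: 9.3
tool_pos: [0.5234, 0.2669, 0.2918]
eef_rot: [1.962, 2.45, 0.007]
ft_force: [-0.1, -0.5, -0.3]
opening: 0.0854
grip_force: 0.0
```

Run:
```python
from h import *
# cartridges seen in top view: detect bright discs near rack
c=cap("top");im=c["img"]
w=cap("wrist")
import pickle;pickle.dump((c,w),open("d1.pkl","wb"))
save("t2",np.vstack([cv2.resize(w["img"],(480,300)),cv2.resize(im[130:260,190:450],(520,260))[:, :480]]))
y=.316;r=np.array([.4742,-.2224]);ax=np.array([-np.sin(y),np.cos(y)])
print("L",r+.04*ax,"R",r-.04*ax)
tgt([*(r+.04*ax),.29],y)
```

```text
L [ 0.46176932 -0.18438056] R [ 0.48663068 -0.26041944]
t 9.4 tcp [0.5239 0.2671 0.2913] F [ 0.29  0.08 -0.82] q [ 0.35  0.39  0.14  1.32 -0.    1.7 ] open 0.0858 grip 0.0 tilt [ 0.0058  0.0021 -1.    ]
shift tool [-0.4271 -0.1592  0.    ] yaw -0.096
```

View pics/t2.png

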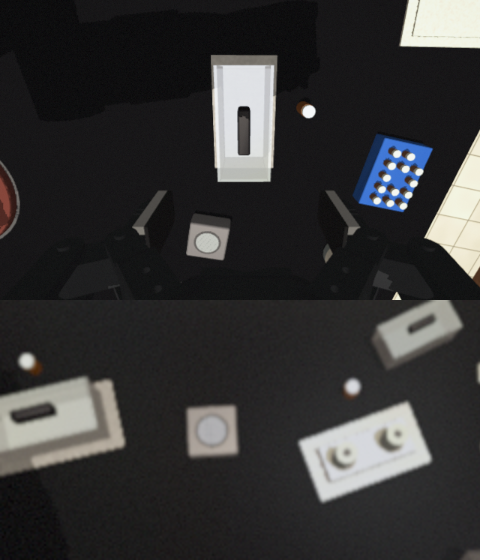

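The cover sits on the mat, and both cartridges stand in the rack at about (344,455) and (392,437) in the lower crop. Next I move over the left one.

move_arm(xyz=[[-0.04,-0.015,0],[-0.08,-0.03,0],[-0.12,-0.045,0],[-0.16,-0.06,0],[-0.2,-0.075,0],[-0.24,-0.09,0],[-0.28,-0.105,0],[-0.32,-0.12,0],[-0.36,-0.135,0],[-0.4,-0.15,0]], yaw=[-0.01,-0.02,-0.03,-0.04,-0.05,-0.06,-0.07,-0.08,-0.09,-0.096], claw=[1,1,1,1,1,1,1,1,1,1])

```text
time: 10.4
tool_pos: [0.4624, -0.158, 0.2868]
eef_rot: [-1.843, -2.543, 0.0]
ft_force: [1.1, -0.0, -0.3]
opening: 0.0855
grip_force: 0.0
```

move_arm(xyz=[[-0.02,0,0],[-0.03,0,0],[-0.03,0,0],[-0.03,0,0]], yaw=[0,0,0,0], claw=[1,1,1,1])

```text
time: 10.8
tool_pos: [0.4725, -0.184, 0.2869]
eef_rot: [-1.843, -2.543, -0.0]
ft_force: [0.0, -0.2, -0.9]
opening: 0.0854
grip_force: 0.0
```

Run:
```python
from h import *
import pickle
tgt([.4618,-.1844,.29],.316)
w=cap("wrist");pickle.dump(w,open("w4.pkl","wb"));save("w4",w["img"])
print([proj(w,p).round(0) for p in([.4618,-.1844,.09],[.4866,-.2604,.09])])
```

```text
t 10.8 tcp [ 0.4725 -0.184   0.2869] F [ 0.01 -0.19 -0.88] q [-0.52  0.23 -0.09  1.25  0.    0.74] open 0.0854 grip 0.0 tilt [-8.e-04  8.e-04 -1.e+00]
shift tool [ 0.003  -0.0103 -0.003 ] yaw 0.0006
[array([318., 165.]), array([318., 235.])]
```

View pics/w4.png

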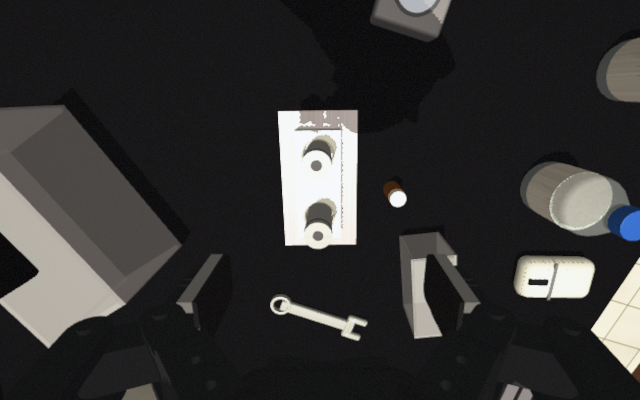

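The cartridge tops have dark centre dots at (316,166) for the left and (318,236) for the right.

Run:
```python
from h import *
import pickle
c=pickle.load(open("w4.pkl","rb"));g=cv2.cvtColor(c["img"],cv2.COLOR_RGB2GRAY).astype(float)
P=[]
for u,v in((316,166),(318,236)):
    b=g[v-8:v+9,u-8:u+9];wt=np.clip(180-b,0,None);yy,xx=np.mgrid[-8:9,-8:9];wt[np.hypot(xx,yy)>8]=0
    p=(u+(wt*xx).sum()/wt.sum(),v+(wt*yy).sum()/wt.sum());q=onz(c,*p,.09);P.append(q);print(p,q.round(4))
v=P[0]-P[1];yaw=np.arctan2(-v[0],v[1]);print("sep",np.linalg.norm(v),"yaw",yaw)
tgt([*P[0][:2],.05],.316)
```

```text
(np.float64(315.8859558671891), np.float64(165.3856465250567)) [ 0.4599 -0.1856  0.09  ]
(np.float64(317.62347239780865), np.float64(235.57522123893804)) [ 0.4859 -0.2612  0.09  ]
sep 0.07988381696017212 yaw 0.3314203408464103
t 10.85 tcp [ 0.4726 -0.1838  0.2871] F [-0.04 -0.14 -0.56] q [-0.52  0.23 -0.09  1.25  0.    0.74] open 0.0854 grip 0.0 tilt [-6.e-04  7.e-04 -1.e+00]
shift tool [ 0.002  -0.0126  0.2371] yaw 0.0012
```

move_arm(xyz=[[0.002,-0.0125,0.03],[0.002,-0.0125,0.07],[0.002,-0.0125,0.11],[0.002,-0.0125,0.15],[0.002,-0.0125,0.19],[0.002,-0.0125,0.22],[0.002,-0.0125,0.24],[0.002,-0.0125,0.246],[0.002,-0.0125,0.246]], yaw=[0,0,0,0,0,0,0,0,0], claw=[1,1,1,1,1,1,1,1,1])

```text
time: 11.75
tool_pos: [0.4599, -0.186, 0.0411]
eef_rot: [-1.842, -2.543, 0.0]
ft_force: [-1.1, -0.2, 0.0]
opening: 0.0859
grip_force: 0.0
```

```bash
cat >> h.py <<'E'
def weigh(n=10):
    f=[];t=[]
    for i in range(n):
        ctrl.capture("wrist");s=ctrl.sense();f.append(s["ft_force"]);t.append(s["joint_torque"][1])
    print("mean F",np.mean(f,0).round(2),"sd",np.std(f,0).round(2),"tau2",np.round(np.mean(t),3),"tcp",s["tool_pos"].round(4))
E
python3 -c "
from h import *
weigh(6)
tgt([.4599,-.1856,.04],.316)"
```

```text
mean F [0.01 0.09 0.3 ] sd [0.56 0.64 0.4 ] tau2 -54.005 tcp [ 0.4609 -0.1873  0.0423]
t 12.05 tcp [ 0.4609 -0.1873  0.0423] F [-0.2  -0.32  0.17] q [-0.53  0.43 -0.5   0.63  0.    0.72] open 0.0855 grip 0.0 tilt [ 1.6e-03 -9.0e-04 -1.0e+00]
shift tool [ 0.002  -0.0004  0.0023] yaw 0.0001
```

move_arm(xyz=[[0,0,0],[0,0,0],[0,0,0],[0,0,0],[0,0,0],[0,0,0],[0,0,0],[0,0,0]], yaw=[0,0,0,0,0,0,0,0], claw=[0.8,0.6,0.5,0.4,0.3,0.2,0.2,0.2], squeeze=50)

```text
time: 12.85
tool_pos: [0.4603, -0.1871, 0.0415]
eef_rot: [1.844, 2.543, 0.0]
ft_force: [0.0, -0.1, 4.0]
opening: 0.0297
grip_force: 49.8
```

move_arm(xyz=[[0,0,-0.003],[0,0,-0.01],[0,0,-0.02],[0,0,-0.03],[0,0,-0.04],[0,0,-0.05],[0,0,-0.055],[0,0,-0.06],[0,0,-0.06],[0,0,-0.06]], yaw=[0,0,0,0,0,0,0,0,0,0], claw=[0.2,0.2,0.2,0.2,0.2,0.2,0.2,0.2,0.2,0.2])

```text
time: 13.85
tool_pos: [0.4601, -0.1869, 0.1011]
eef_rot: [-1.844, -2.543, 0.0]
ft_force: [0.5, 0.1, -2.7]
opening: 0.0305
grip_force: 49.5
```

```bash
python3 -c "
from h import *
weigh(12)
c=cap('scene');w=cap('wrist');save('l1',np.vstack([cv2.resize(c['img'][150:290,170:410],(480,280)),cv2.resize(w['img'],(480,300))]))"
```

```text
mean F [-0.21  0.13 -1.92] sd [0.4  0.35 0.45] tau2 -53.771 tcp [ 0.4602 -0.187   0.1013]
```

View pics/l1.png

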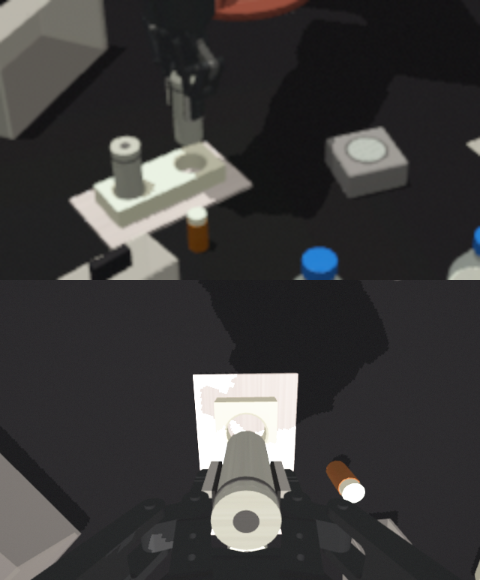

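The left cartridge is clear of the rack and upright. It weighs about 2.1 N, so roughly 0.2 kg. I put it back the way it came out.

move_arm(xyz=[[0,0,0.01],[0,0,0.02],[0,0,0.03],[0,0,0.038],[0,0,0.044],[0,0,0.05],[0,0,0.055],[0,0,0.058],[0,0,0.06],[0,0,0.06]], yaw=[0,0,0,0,0,0,0,0,0,0], claw=[0.2,0.2,0.2,0.2,0.2,0.2,0.2,0.2,0.2,0.2])

```text
time: 15.55
tool_pos: [0.4604, -0.1871, 0.0415]
eef_rot: [1.844, 2.543, 0.0]
ft_force: [-0.7, -0.7, -2.4]
opening: 0.0303
grip_force: 49.5
```

move_arm(xyz=[[0,0,0.0005],[0,0,0.001],[0,0,0.0015],[0,0,0.0015]], yaw=[0,0,0,0], claw=[0.2,0.2,0.2,0.2])

```text
time: 15.95
tool_pos: [0.4605, -0.1872, 0.0414]
eef_rot: [1.843, 2.542, -0.0]
ft_force: [-6.4, 3.1, 21.8]
opening: 0.0303
grip_force: 52.4
```

move_arm(xyz=[[0,0,-0.001],[0,0,-0.001],[0,0,-0.001],[0,0,-0.001],[0,0,-0.01],[0,0,-0.04],[0,0,-0.08],[0,0,-0.12],[0,0,-0.15],[0,0,-0.15]], yaw=[0,0,0,0,0,0,0,0,0,0], claw=[0.5,0.7,0.85,1,1,1,1,1,1,1])

```text
time: 16.95
tool_pos: [0.4624, -0.1883, 0.1944]
eef_rot: [1.84, 2.537, 0.001]
ft_force: [-0.0, -0.4, -0.8]
opening: 0.0853
grip_force: 0.0
```

Run:
```python
from h import *
import pickle
tgt([.4859,-.2612,.12],.3314)
w=cap("wrist");g=cv2.cvtColor(w["img"],cv2.COLOR_RGB2GRAY).astype(float)
for p in([.4599,-.1856,.09],[.4859,-.2612,.09]):
    u,v=proj(w,p).round().astype(int);print("pred",u,v)
    b=g[v-14:v+15,u-14:u+15];yy,xx=np.mgrid[-14:15,-14:15]
    m=((b<150)&(np.hypot(xx,yy)<14)).astype(np.uint8);n,l,st,ce=cv2.connectedComponentsWithStats(m)
    for i in range(1,n):
        if st[i,4]>20:q=ce[i]-14+[u,v];print(st[i,4],q.round(1),onz(w,*q,.09).round(4))
```

```text
t 16.95 tcp [ 0.4624 -0.1883  0.1944] F [-0.02 -0.45 -0.79] q [-0.53  0.26 -0.29  1.01  0.    0.72] open 0.0853 grip 0.0 tilt [ 0.0064 -0.0037 -1.    ]
shift tool [-0.0762 -0.0007  0.0748] yaw -0.0153
pred 325 189
156 [325.6 188.7] [ 0.4604 -0.1855  0.09  ]
pred 326 279
117 [326.7 278.7] [ 0.486 -0.261  0.09 ]
```

move_arm(xyz=[[-0.02,0,0],[-0.05,0.001,0],[-0.07,0.001,0],[-0.078,0.001,0.01],[-0.078,0.001,0.04],[-0.078,0.001,0.08],[-0.078,0.001,0.11],[-0.078,0.001,0.135],[-0.078,0.001,0.147],[-0.078,0.001,0.147]], yaw=[0,0,0,0,0,0,0,0,0,0], claw=[1,1,1,1,1,1,1,1,1,1])

```text
time: 18.0
tool_pos: [0.4837, -0.2594, 0.0407]
eef_rot: [-1.841, -2.54, -0.0]
ft_force: [0.4, -0.1, 0.9]
opening: 0.0852
grip_force: 0.0
```

```bash
python3 -c "
from h import *
weigh(6)
tgt([.486,-.2612,.0415],.316)"
```

```text
mean F [ 0.2  -0.24  0.12] sd [0.83 0.49 0.39] tau2 -60.295 tcp [ 0.4861 -0.2613  0.044 ]
t 18.3 tcp [ 0.4861 -0.2613  0.044 ] F [-0.15 -0.07 -0.16] q [-0.63  0.51 -0.35  0.7   0.    0.63] open 0.0854 grip 0.0 tilt [ 0.0017 -0.0012 -1.    ]
shift tool [ 0.0001 -0.0001  0.0025] yaw 0.0001
```

move_arm(xyz=[[0,0,0],[0,0,0],[0,0,0],[0,0,0],[0,0,0],[0,0,0],[0,0,0],[0,0,0]], yaw=[0,0,0,0,0,0,0,0], claw=[0.8,0.6,0.5,0.4,0.3,0.2,0.2,0.2], squeeze=50)

```text
time: 19.1
tool_pos: [0.4856, -0.2609, 0.043]
eef_rot: [1.844, 2.543, 0.0]
ft_force: [0.5, 1.3, 4.8]
opening: 0.0299
grip_force: 50.2
```

move_arm(xyz=[[0,0,-0.003],[0,0,-0.01],[0,0,-0.02],[0,0,-0.03],[0,0,-0.04],[0,0,-0.05],[0,0,-0.055],[0,0,-0.06],[0,0,-0.06],[0,0,-0.06]], yaw=[0,0,0,0,0,0,0,0,0,0], claw=[0.2,0.2,0.2,0.2,0.2,0.2,0.2,0.2,0.2,0.2])

```text
time: 20.1
tool_pos: [0.4853, -0.2608, 0.1026]
eef_rot: [-1.844, -2.543, 0.0]
ft_force: [0.3, 0.2, -3.5]
opening: 0.0302
grip_force: 49.7
```

```bash
python3 -c "
from h import *
weigh(12)"
```

```text
mean F [ 0.23  0.05 -3.84] sd [0.17 0.34 0.57] tau2 -62.145 tcp [ 0.4854 -0.2608  0.1028]
```

The right one weighs about 4.0 N (0.40 kg) against 2.2 N for the left, so the right is the heavier. Now I locate the glass.

Run:
```python
from h import *
import pickle
c1,w1=pickle.load(open("d1.pkl","rb"))
P=[]
for c,(u,v),r in((c1,(296,195),12),(w1,(276,323),24)):
    g=cv2.cvtColor(c["img"],cv2.COLOR_RGB2GRAY);b=cv2.resize(g[v-r:v+r,u-r:u+r],None,fx=8,fy=8,interpolation=2)
    k=cv2.HoughCircles(cv2.GaussianBlur(b,(0,0),3),cv2.HOUGH_GRADIENT_ALT,1.5,20,param1=100,param2=.5,minRadius=30,maxRadius=130)
    if k is None: print("none");continue
    for x,y,rr in k[0][:3]:
        U,V=(x+.5)/8-.5+u-r,(y+.5)/8-.5+v-r;print((U,V),"r px",rr/8,"r m",rr/8*np.linalg.norm(c["T"][:3,3]-onz(c,U,V,.036))/c["fx"],onz(c,U,V,.036).round(4))
tgt([.505,.017,.123],.316)
```

```text
none
none
t 20.7 tcp [ 0.4854 -0.2608  0.1028] F [-0.06  0.27 -4.1 ] q [-0.63  0.44 -0.29  0.84  0.    0.63] open 0.0299 grip 49.7 tilt [-0.  0. -1.]
shift tool [ 0.258   0.105  -0.0202] yaw 0.0
```

move_arm(xyz=[[0,0,-0.02],[0,0,-0.045],[0,0,-0.07],[0.01,0.004,-0.08],[0.03,0.012,-0.085],[0.06,0.024,-0.085],[0.09,0.036,-0.085],[0.115,0.047,-0.085],[0.13,0.053,-0.085],[0.13,0.053,-0.085]], yaw=[0,0,0,0,0,0,0,0,0,0], claw=[0.2,0.2,0.2,0.2,0.2,0.2,0.2,0.2,0.2,0.2])

```text
time: 21.7
tool_pos: [0.4948, -0.118, 0.1872]
eef_rot: [-1.84, -2.545, -0.001]
ft_force: [-0.6, 0.6, -4.8]
opening: 0.03
grip_force: 50.3
```

Run:
```python
from h import *
import pickle
c0=pickle.load(open("d0.pkl","rb"));c1,w1=pickle.load(open("d1.pkl","rb"));wn=cap("wrist")
p=proj(wn,[.505,.017,.036]);print("now proj",p)
save("wn",wn["img"])
for n,c in(("top",c1),("scene",c0["scene"]),("w1",w1),("wn",wn)):
    u,v=proj(c,[.505,.017,.036]).round().astype(int);d=np.linalg.norm(c["T"][:3,3]-[.505,.017,.036]);r=int(.036*c["fx"]/d)
    if not(r<u<640-r and r<v<400-r):continue
    g=cv2.cvtColor(c["img"],cv2.COLOR_RGB2GRAY)[v-r:v+r+1,u-r:u+r+1];b=cv2.resize(g,None,fx=8,fy=8,interpolation=2)
    for th in(15,):
        m=cv2.adaptiveThreshold(b,255,cv2.ADAPTIVE_THRESH_MEAN_C,cv2.THRESH_BINARY,int(r*8)|1,0)
        for k in cv2.findContours(m,cv2.RETR_LIST,cv2.CHAIN_APPROX_NONE)[0]:
            if len(k)<30:continue
            h=cv2.convexHull(k);e=cv2.fitEllipse(h) if len(h)>=5 else None
            if e is None:continue
            D=np.array(e[1])/8*d/c["fx"]
            if .028<D.min() and D.max()<.06:
                U,V=(np.array(e[0])+.5)/8-.5+[u-r,v-r];print(n,(round(U,1),round(V,1)),"dia",D.round(4),onz(c,U,V,.036).round(4))
```

```text
now proj [392.72777729  27.84660025]
top (np.float64(295.4), np.float64(194.7)) dia [0.0401 0.0412] [0.5048 0.018  0.036 ]
top (np.float64(295.2), np.float64(194.8)) dia [0.0572 0.059 ] [0.5047 0.0185 0.036 ]
scene (np.float64(352.8), np.float64(225.0)) dia [0.0334 0.0543] [0.5064 0.0153 0.036 ]
w1 (np.float64(275.9), np.float64(323.4)) dia [0.0399 0.0472] [0.5062 0.0147 0.036 ]
```

Run:
```python
from h import *
c=cap("wrist");u,v=proj(c,[.5055,.0165,.036]).round().astype(int);d=np.linalg.norm(c["T"][:3,3]-[.5055,.0165,.036]);r=min(int(.028*c["fx"]/d),v);print(u,v,r)
b=cv2.resize(cv2.cvtColor(c["img"],cv2.COLOR_RGB2GRAY)[v-r:v+r+1,u-r:u+r+1],None,fx=8,fy=8,interpolation=2)
for w in(r*4,r*8):
    m=cv2.adaptiveThreshold(b,255,cv2.ADAPTIVE_THRESH_MEAN_C,cv2.THRESH_BINARY,w|1,0)
    for k in cv2.findContours(m,cv2.RETR_LIST,cv2.CHAIN_APPROX_NONE)[0]:
        h=cv2.convexHull(k)
        if len(h)<8:continue
        e=cv2.fitEllipse(h);D=np.array(e[1])/8*d/c["fx"]
        if .03<D.min() and D.max()<.056:
            U,V=(np.array(e[0])+.5)/8-.5+[u-r,v-r];print((U,V),D.round(4),onz(c,U,V,.036).round(4))
tgt([.5055,.0165,.123],.316)
```

```text
393 27 27
(np.float64(393.30444145202637), np.float64(28.320724487304688)) [0.0499 0.0557] [0.5059 0.0154 0.036 ]
t 21.8 tcp [ 0.4951 -0.1202  0.1874] F [ 0.38  0.05 -4.26] q [-0.38  0.29 -0.27  1.01 -0.    0.87] open 0.0305 grip 50.3 tilt [-6.e-04  0.e+00 -1.e+00]
shift tool [0.1266 0.0525 0.0644] yaw 0.0011
```

move_arm(xyz=[[0.01,0.004,0],[0.03,0.0125,0],[0.055,0.023,0],[0.08,0.033,0],[0.1,0.0415,0.005],[0.115,0.048,0.015],[0.123,0.051,0.03],[0.1265,0.0525,0.045],[0.1265,0.0525,0.058],[0.1265,0.0525,0.064]], yaw=[0,0,0,0,0,0,0,0,0,0], claw=[0.2,0.2,0.2,0.2,0.2,0.2,0.2,0.2,0.2,0.2])

```text
time: 22.8
tool_pos: [0.5052, 0.0159, 0.1226]
eef_rot: [-1.844, -2.542, 0.001]
ft_force: [0.3, 0.5, -3.7]
opening: 0.0302
grip_force: 50.4
```

move_arm(xyz=[[0,0,0],[0,0,0],[0,0,0],[0,0,0],[0,0,0]], yaw=[0,0,0,0,0], claw=[0.2,0.2,0.2,0.2,0.2])

```text
time: 23.3
tool_pos: [0.5062, 0.0157, 0.1242]
eef_rot: [1.844, 2.543, 0.001]
ft_force: [0.8, -0.6, -4.9]
opening: 0.03
grip_force: 50.4
```

Run:
```python
from h import *
tgt([.5055,.0165,.123],.316)
c=cap("scene");w=cap("wrist")
print("foot proj scene",proj(c,[.5055,.0165,.086]),"top",proj(c,[.5055,.0165,.170]))
save("fin",np.vstack([cv2.resize(c["img"][130:280,170:510],(680,300),interpolation=2),np.hstack([cv2.resize(w["img"],(400,250)),cv2.resize(cap("top")["img"][130:260,170:320],(280,250))])]))
```

```text
t 23.3 tcp [0.5062 0.0157 0.1242] F [ 0.76 -0.55 -4.91] q [-0.11  0.34 -0.38  0.85  0.    1.14] open 0.03 grip 50.4 tilt [ 7.e-04 -0.e+00 -1.e+00]
shift tool [ 0.001  -0.0004  0.0012] yaw -0.0001
foot proj scene [354.27655888 207.40137533] top [356.33978838 176.44700611]
```

View pics/fin.png

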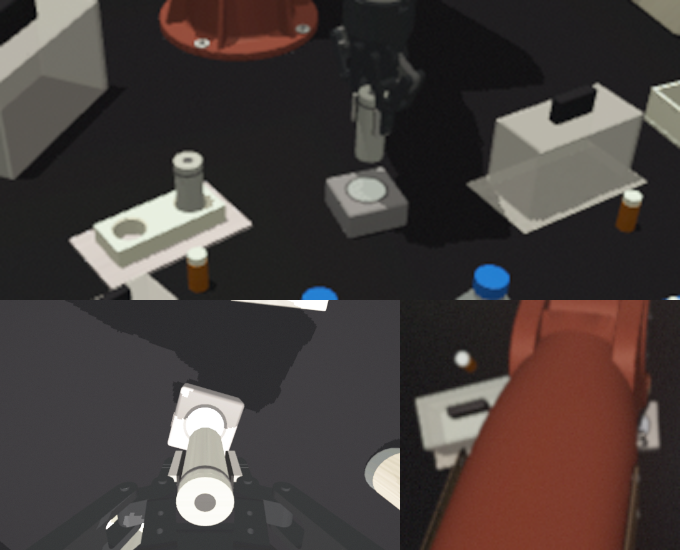

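The heavier cartridge hangs upright over the glass, with its foot at scene pixel (355,207) as predicted. The left one stands in its nest, the cover is on the mat and the vials are untouched.

move_arm(xyz=[[0,0,0.001],[0,0,0.001],[0,0,0.001],[0,0,0.001],[0,0,0.001],[0,0,0.001]], yaw=[0,0,0,0,0,0], claw=[0.2,0.2,0.2,0.2,0.2,0.2])

```text
time: 24.05
tool_pos: [0.5059, 0.0158, 0.1228]
eef_rot: [-1.844, -2.543, -0.0]
ft_force: [0.3, -1.1, -4.8]
opening: 0.0305
grip_force: 50.4
```

```bash
python3 -c "
from h import *
s=ctrl.sense();print(s['tool_pos'],s['dq'].round(3));print(ctrl.close_job())"
```

```text
[0.50594716 0.01575443 0.12278419] [-0.001  0.    -0.001 -0.001  0.     0.   ]
the job is handed in; nothing more can be done
None
```

I handed the job in at about 24 s: the cover is on the mat, the lighter left cartridge (about 0.22 kg) is back in its nest, and the heavier right one (about 0.40 kg) is held upright and still about 50 mm over the reader glass.

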